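# Secure the caddy and present the bottle

## Task

First turn the brass turnbutton on the caddy in the middle of the display stand right across the lid so that the lid cannot fly open; only then take hold of one of the stand's four upright posts and turn the stand until the little corked bottle stands at the front, in line with the brass pointer on the foot. Finish while holding it there: keep the gripper closed on the post and the stand still, with the lid shut and secured, and leave the bell, cup and mug beside the stand where they are.

Things in the scene. Friction and masses are not known exactly. Their poses are not given: they have to be found in the camera images.
- stand_foot: fixed foot of the display stand, a wooden disc of radius 85 mm, 10 mm high. Origin on the stand's turning axis at counter height. Its -x axis is the stand's front (towards the robot): there a brass pointer with a small upright pin (30 mm high, 12 mm thick, 131 mm from the axis) sticks out beyond the turning top. Its place and its yaw (within 0.3 rad) vary.
- turntable (a joint): angle of the round wooden turning top (radius 115 mm, upper face 24 mm above the counter) about the foot's vertical axis, counter-clockwise from above, endless; 0 or any whole turn = bottle at the pointer. Stays where left; turning takes 0.25 N m, about 3 N at a post. Fixed on it, 80 mm from the axis and below 105 mm: bottle and, counter-clockwise, brass weight, bobbin, clay cup.
- bottle_place (a point): foot of the small green corked glass bottle (38 mm across, 78 mm high), the only bottle on the stand; 80 mm from the turning axis, 26 mm above the counter. The bottle is fixed to the turning top.
- turnbutton_fin (a point): middle of the brass turnbutton's upright thumb fin, on its vertical axis (14 mm from the stand's axis, towards the bottle), 122 mm above the counter. The fin is 9 mm thick (along this frame's x), 30 mm long (along this frame's y) and 22 mm high, top at 133 mm. Under it the flat bar (12 mm wide, 5 mm thick, top at 111 mm) reaches 34 mm from the axis along this frame's -y.
- turnbutton (a joint): angle of the turnbutton, counter-clockwise seen from above, limited to 0 to 1.571 rad with stops. 0 = its bar lies along the fixed front half of the caddy's top (lid free); 1.571 = its bar points away from the bottle, straight across the lid (lid secured). Starts at 0 to 0.3; stays where it is left; turning takes about 0.03 N m, too little to move the stand.
- caddy_lid (a joint): lid of the caddy, the dark square wooden box (70 x 70 mm, top 104 mm above the counter) in the middle of the turning top. The lid is the half of its top away from the bottle, 35 x 74 mm and 6 mm thick, hinged at its far edge; 0 = shut (as it starts), grows as it opens, up to 1.6; falls shut by itself.
- post_0: upright turned wooden post on the turning top, round, 14 mm thick (17 mm at its head), 126 mm tall, 100 mm from the turning axis, 45 degrees counter-clockwise from the bottle (seen from above). Origin at its foot, 24 mm above the counter; the head's top is 150 mm above the counter. A hand hold for turning the stand; it is fixed to the top.
- post_1: upright turned wooden post on the turning top, round, 14 mm thick (17 mm at its head), 126 mm tall, 100 mm from the turning axis, 135 degrees counter-clockwise from the bottle (seen from above). Origin at its foot, 24 mm above the counter; the head's top is 150 mm above the counter. A hand hold for turning the stand; it is fixed to the top.
- post_2: upright turned wooden post on the turning top, round, 14 mm thick (17 mm at its head), 126 mm tall, 100 mm from the turning axis, 135 degrees clockwise from the bottle (seen from above). Origin at its foot, 24 mm above the counter; the head's top is 150 mm above the counter. A hand hold for turning the stand; it is fixed to the top.
- post_3: upright turned wooden post on the turning top, round, 14 mm thick (17 mm at its head), 126 mm tall, 100 mm from the turning axis, 45 degrees clockwise from the bottle (seen from above). Origin at its foot, 24 mm above the counter; the head's top is 150 mm above the counter. A hand hold for turning the stand; it is fixed to the top.
- counter_bell: counter bell, 85 mm across and 58 mm high, loose, next to the stand on its left; origin under its middle. Leave alone.
- clay_cup_5: clay cup, 52 mm across and 53 mm high, loose, left of the bell; origin under its middle. Leave alone.
- tin_mug: pale mug, 80 mm across, 72 mm high, loose at the left, nearer the robot; origin at its foot. Leave alone.
- bench_corner (a point): the front right corner, half way up its thickness, of the seat of the fixed wooden bench that stands on the rear of the counter: an obstacle for the wrist. The seat is 27 mm thick, top 356 mm above the counter; from this corner its front edge runs 330 mm to the left (+y) and its side runs straight away from the robot (+x).

How it is judged:
By the outcome, as a careful person would: the job done as asked, in the order asked, and still so for the second after the job is handed in, while the arm keeps its last pose, push and grip.
It also fails if it takes over 67 s, if anything falls off the work surface, if the arm or the gripper's body presses on something with over 40 N, if the wrist force passes 120 N, or if a joint passes its speed limit or range.

## Robot

A 6-joint arm with a two-finger parallel gripper is mounted at the origin on a cart in front of the work surface, level with it; the furniture and walls round the work are solid. World frame = base frame: x ahead of the robot, y to its left, z up, the work surface at z = 0. Lengths are in m, angles in rad, forces in N, time in s.
With the tool pointing down it reaches from about 0.275 to 0.975 m from the base axis. Payload 8.4 kg.
Tool frame: the origin (TCP) lies at the very end of the fingers, on their centre line; the grasp point (between the pads) lies 19 mm behind it; z points along the fingers, y is the line along which they close (so a half turn about z gives the same grasp; the last joint's range is limited). The gripper opens to 92 mm and grips with 3 to 60 N. Pads are 20 mm wide; open, the fingers measure 128 mm over their backs; the gripper's body (75 mm by 189 mm) begins 69 mm behind the grasp point.
Start: joints at [1.161, 0.353, 1.633, -0, 1.155, -0.002], TCP at [0.248, 0.574, 0.215] pointing down, gripper open.
Joint ranges: [-2.63, 2.63], [-0.92, 2.1], [0.06, 2.66], [-1.3, 4.44], [0, 2.69], [-3.02, 3.02]. Speed limits (rad/s): [2.22, 2.22, 2.79, 3.14, 3.14, 3.14].

## Interface

Orientations are given as a unit quaternion [w, x, y, z].
In Python, from bench import r gives the robot as it stands. The module is installed in compiled form; this text tells all that it offers.
- The arm moves only by the tool arm_command, never from a script. Its argument "targets" is text: rows parted by semicolons, each of 7 numbers parted by spaces: the closure, from -1 (fully open) to 1 (shut), then the shift along the tool's x, y, z in m, then the turn, a rotation vector about the tool's x, y, z in rad. A call has 1 to 8 rows; each row shifts and turns the commanded pose from where the row before left it, along the tool's axes as they then stand; what a row does not reach is not made up. A row lasts 1/8 s, in which the tool goes at most 62.5 mm and 10.7 degrees, less where a joint would pass 70% of its speed; a pose out of reach is approached as far as the arm can. A call with a gripper value outside its range is refused whole. The fingers move at their own pace and stop on an object; "force" is the grip in N (left out, the last holds). Time passes only in rows, so rows that do not move let the fingers close. It gives the time, the measured TCP pose, the force, the opening and the grip force at its end, in the units of the state.
- r.read_state(): the state, without advancing time (a new reading comes with each control period).
- r.snapshot(name): name is "side" or "top"; returns the picture (400x640x3 uint8, red, green, blue); there is no depth.
- r.camera_info(name): a dict with "camera_matrix" (3x3 intrinsics, pixels), "k1" (the pictures are not rectified: a ray, as slopes to the right and down, at radius r is drawn at 1 + k1 r^2 times it, then the intrinsics apply), "extrinsics" (4x4, takes a point from world to camera coordinates). Camera axes: x right, y up, looking along -z (the intrinsics and any distortion apply to the point x, -y, -z); pixel columns grow to the right and rows downward; lengths in m; the calibration is good to about 2 mm. A picture is of the moment at which its call begins. camera_info takes no time and is no camera call.
- r.sign_off(): hands the job in; it is judged then, once.
The state is a dict: "t": time; "joint_positions": joint angles; "joint_vel": joint speeds; "effort": joint torques, N m; "tcp_pos": TCP position; "eef_rot": TCP orientation; "force": force on the tool from outside, world axes, zero at the start; "moment": the same for the moment, N m; "finger_gap": opening from 0.0 (shut) to 1.0 (fully open); "grip_force": force on a finger pad.
Only numpy, scipy, OpenCV 4.12 (cv2) and the standard library are available. Lean on these libraries where they do the work, as an engineer would, in place of code of your own. Each camera call takes 0.05 s, during which the arm holds its last target. There are 200 camera calls.

## Working session

There is one attempt and no reset: what is moved stays moved. The work goes in short steps, Python scripts to look and compute and a tool call to move; the robot and the scene stay as the last step left them, time stands still between calls to the robot, and variables do not carry over. Pictures are saved under pics/ and viewed, at most 10 in all, crops included, and the job is handed in when it is done.

Besides the shell and the picture viewer there is one more tool, called as a command line: name --argument value ..., lists and objects as JSON in quotes. arm_command: Moves the arm, as the interface text tells. Its arguments: {"type":"object","properties":{"targets":{"type":"string"},"force":{"type":"number"}},"required":["targets"]}

```bash
mkdir -p pics
cat > h.py <<'E'
import numpy as np, cv2
from bench import r
def ray(cam,u,v):
    i=r.camera_info(cam);K=np.array(i["camera_matrix"]);E=np.array(i["extrinsics"])
    d=np.array([(u-K[0,2])/K[0,0],(v-K[1,2])/K[1,1]]);s=d.copy()
    for _ in range(30): s=d/(1+i["k1"]*(s@s))
    R=E[:3,:3];c=-R.T@E[:3,3];return c,R.T@np.array([s[0],-s[1],-1])
def at(cam,u,v,z):
    c,d=ray(cam,u,v);return c+d*(z-c[2])/d[2]
def px(cam,p):
    i=r.camera_info(cam);K=np.array(i["camera_matrix"]);E=np.array(i["extrinsics"])
    q=E[:3,:3]@np.array(p)+E[:3,3];s=np.array([q[0],-q[1]])/-q[2];s=s*(1+i["k1"]*(s@s))
    return np.array([K[0,0]*s[0]+K[0,2],K[1,1]*s[1]+K[1,2]])
def snap(cam,name,crop=None,f=1):
    im=cv2.cvtColor(np.array(r.snapshot(cam)),cv2.COLOR_RGB2BGR)
    if crop: im=im[crop[1]:crop[3],crop[0]:crop[2]]
    cv2.imwrite("pics/"+name,cv2.resize(im,None,fx=f,fy=f,interpolation=cv2.INTER_CUBIC))
E
python3 -c "
from h import *
for c in('top','side'):
    snap(c,c+'1.png');i=r.camera_info(c);print(i['k1'],np.round(i['camera_matrix'],1).tolist(),ray(c,320,200))
print(r.read_state())"
```

```text
-0.10838454797241305 [[421.8, 0.0, 315.0], [0.0, 421.8, 208.5], [0.0, 0.0, 1.0]] (array([0.37048943, 0.03773831, 1.4631752 ]), array([ 0.11782495, -0.01983466, -0.99311247]))
0.018161116625755622 [[366.1, 0.0, 315.7], [0.0, 366.1, 198.3], [0.0, 0.0, 1.0]] (array([ 0.03357558, -0.23388466,  0.97223584]), array([ 0.5044579 ,  0.28885172, -0.81378695]))
{'t': 0.1, 'joint_positions': array([ 1.16061924e+00,  3.53615271e-01,  1.63406564e+00,  8.86047037e-06,
        1.15517271e+00, -2.40376364e-03]), 'joint_vel': array([-5.37888785e-05, -2.28853571e-03, -1.81306039e-03, -1.71696041e-04,
        8.99250480e-05, -1.01205597e-03]), 'effort': array([-4.34943067e-04, -5.94906378e+01, -3.34932017e+01,  6.96791592e-02,
        1.84718304e-02, -4.15915349e-05]), 'tcp_pos': array([0.24767593, 0.57334601, 0.21391352]), 'eef_rot': array([-1.33107437e-04,  2.02478723e-01,  9.79286459e-01, -6.16282003e-04]), 'force': array([-0.18858141, -0.51036801,  0.37145191]), 'moment': array([ 0.01841944, -0.0020475 , -0.01069706]), 'grip_force': 0.0, 'finger_gap': 1.000640773199345}
```

View pics/top1.png

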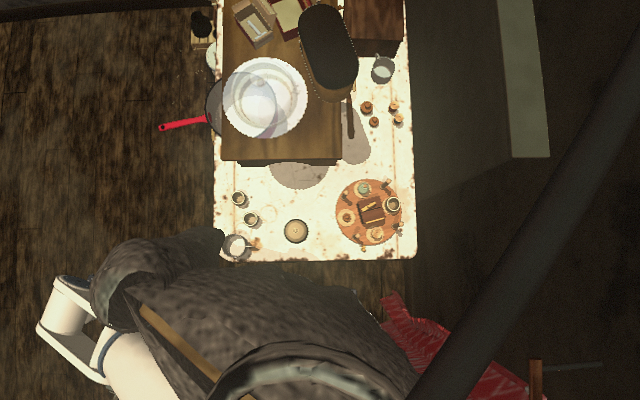

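View pics/side1.png

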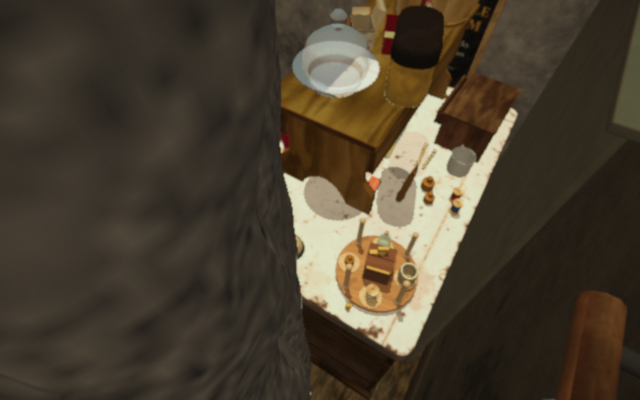

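The top view shows the stand at about (370,213), and the bell at (295,231). The side view shows the stand at about (377,273). I'll enlarge both.

```bash
python3 -c "
from h import *
snap('top','top2.png',(325,168,415,258),6.6);snap('side','side2.png',(325,215,425,325),5.4)"
```

```text
(no output)
```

View pics/top2.png

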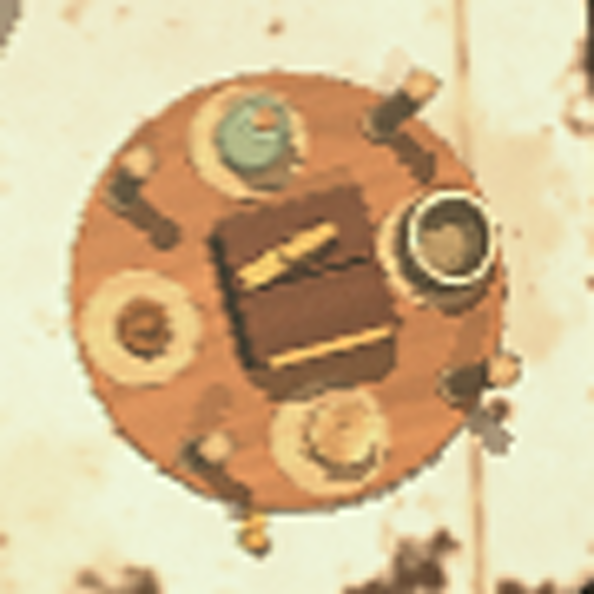

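View pics/side2.png

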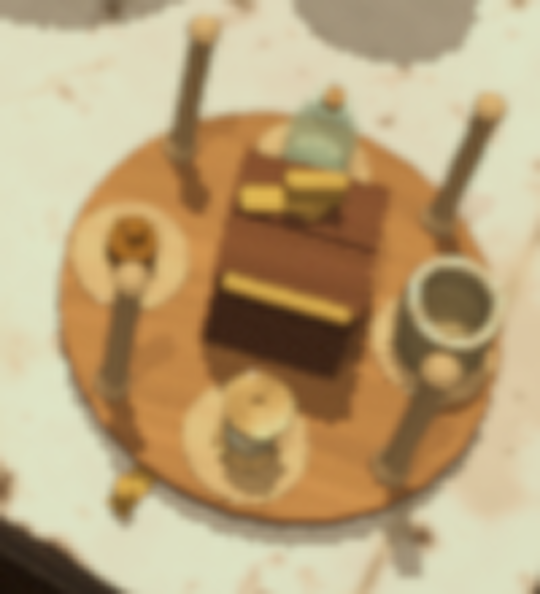

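```bash
cat > m.py <<'E'
from h import *
from scipy.optimize import least_squares
T=lambda u,v:((u+.5)/6.6+325-.5,(v+.5)/6.6+168-.5)
S=lambda u,v:((u+.5)/5.4+325-.5,(v+.5)/5.4+215-.5)
heads={'top':[T(140,163),T(215,447),T(505,368),T(425,85)],'side':[S(203,27),S(131,275),S(440,370),S(489,103)]}
def model(p):
    return [(p[0]+.1*np.cos(p[2]+a),p[1]+.1*np.sin(p[2]+a),.148) for a in np.radians([45,135,225,315])]
for cams in(['top'],['side'],['top','side']):
    f=lambda p:np.concatenate([px(c,m)-h for c in cams for m,h in zip(model(p),heads[c])])
    s=least_squares(f,[.5,-.1,.3],x_scale=[.01,.01,.1]);print(cams,s.x.round(4),s.fun.round(2))
c=s.x
print('disc top',at('top',*T(288,292),.024))
for cam,p in(('top',T(256,530)),('side',S(133,485))):
    q=at(cam,*p,.025);d=q[:2]-c[:2];print('pin',q,np.hypot(*d),np.arctan2(-d[1],-d[0]))
for cam,a,b in(('top',T(245,280),T(335,230)),('side',S(248,198),S(345,180))):
    print('btn',at(cam,*a,.115),at(cam,*b,.12))
q=at('top',*T(262,120),.1);d=q[:2]-c[:2];print('bottle',q,np.hypot(*d),np.arctan2(d[1],d[0]))
ax=c[:2]+.014*np.array([np.cos(c[2]),np.sin(c[2])])
print('axis',ax,[px(k,[*ax,.133])for k in('top','side')])
for b in(0,.15,.3): # bar dir at button angle b : bottle dir + pi - (pi/2 - b)
    t=c[2]+np.pi/2+b
    print(b,[((px('top',[ax[0]+l*np.cos(t),ax[1]+l*np.sin(t),z])-[325,168])*6.6).round() for l,z in((.034,.111),(.015,.133),(-.015,.133))],[((px('side',[ax[0]+l*np.cos(t),ax[1]+l*np.sin(t),z])-[325,215])*5.4).round() for l,z in((.034,.111),(.015,.133),(-.015,.133))])
E
python3 m.py
```

```text
['top'] [ 0.4994 -0.1557  0.2429] [-0.05 -0.41  0.52  0.   -0.17  0.3  -0.31  0.12]
['side'] [ 0.4988 -0.1555  0.2441] [ 0.03 -0.15 -0.19  0.24  0.06 -0.28  0.11  0.19]
['top', 'side'] [ 0.499  -0.1556  0.2436] [-0.1  -0.29  0.51  0.12 -0.2   0.38 -0.36  0.21  0.12 -0.22 -0.13  0.15
  0.11 -0.35  0.18  0.14]
disc top [ 0.49768814 -0.15585035  0.024     ]
pin [ 0.37461939 -0.13565641  0.025     ] 0.12600427126644573 -0.1586811461574735
pin [ 0.37325584 -0.13924239  0.025     ] 0.1268396820566174 -0.12906156015107367
btn [ 0.49587185 -0.12274241  0.115     ] [ 0.51912036 -0.16682773  0.12      ]
btn [ 0.49495087 -0.12733425  0.115     ] [ 0.52607931 -0.16337782  0.12      ]
bottle [ 0.57679692 -0.13527612  0.1       ] 0.08036023759825063 0.2552634817073032
axis [ 0.51262737 -0.15219072] [array([371.42646905, 204.06691225]), array([383.16703369, 247.40323561])]
0 [array([234., 261.]), array([277., 246.]), array([336., 230.])] [array([239., 177.]), array([283., 166.]), array([345., 184.])]
0.15 [array([237., 270.]), array([278., 250.]), array([335., 226.])] [array([237., 186.]), array([283., 170.]), array([346., 180.])]
0.3 [array([242., 280.]), array([280., 254.]), array([332., 222.])] [array([237., 195.]), array([283., 174.]), array([346., 176.])]
```

```bash
cat >> h.py <<'E'
def go(p,psi,rows=0):
    "remaining shift/turn in tool axes to TCP p, tool-y heading psi (pointing down)"
    from scipy.spatial.transform import Rotation as R
    s=r.read_state();q=s['eef_rot'];A=R.from_quat([*q[1:],q[0]])
    B=R.from_matrix(np.column_stack([[-np.sin(psi),np.cos(psi),0],[np.cos(psi),np.sin(psi),0],[0,0,-1]]))
    y=A.as_matrix()[:,1];print('tcp',s['tcp_pos'].round(4),'psi',np.arctan2(y[1],y[0]).round(4),'j',s['joint_positions'].round(2))
    print('shift',A.inv().apply(np.array(p)-s['tcp_pos']).round(4),'turn',(A.inv()*B).as_rotvec().round(4))
E
python3 -c "
from h import *
print('bench',at('top',341,158,.342)); go([.5126,-.1522,.2],1.163); go([.5126,-.1522,.2],.524-np.pi)"
```

```text
bench [ 0.61715651 -0.04368049  0.342     ]
tcp [0.2478 0.5735 0.2141] psi 1.163 j [ 1.16  0.35  1.63  0.    1.16 -0.  ]
shift [-0.5309 -0.5611  0.0146] turn [-0.0009 -0.     -0.    ]
tcp [0.2478 0.5735 0.2141] psi 1.163 j [ 1.16  0.35  1.63  0.    1.16 -0.  ]
shift [-0.5309 -0.5611  0.0146] turn [-4.0000e-04 -1.1000e-03 -2.5026e+00]
```

arm_command --targets "-0.3 -0.0332 -0.0351 0 0 0 0;-0.3 -0.0332 -0.0351 0 0 0 0;-0.3 -0.0332 -0.0351 0 0 0 0;-0.3 -0.0332 -0.0351 0 0 0 0;-0.3 -0.0332 -0.0351 0 0 0 0;-0.3 -0.0332 -0.0351 0 0 0 0;-0.3 -0.0332 -0.0351 0 0 0 0;-0.3 -0.0332 -0.0351 0 0 0 0" --force 10

```text
t: 1.2
tcp_pos: [0.3806, 0.2092, 0.2147]
eef_rot: [0.0, 0.202, 0.979, 0.0]
force: [0.7, 0.1, -0.1]
finger_gap: 0.65
grip_force: 0.0
```

arm_command --targets "-0.3 -0.0332 -0.0351 0 0 0 0;-0.3 -0.0332 -0.0351 0 0 0 0;-0.3 -0.0332 -0.0351 0 0 0 0;-0.3 -0.0332 -0.0351 0 0 0 0;-0.3 -0.0332 -0.0351 0 0 0 0;-0.3 -0.0332 -0.0351 0 0 0 0;-0.3 -0.0332 -0.0351 0 0 0 0;-0.3 0 0 0 0 0 0"

```text
t: 2.2
tcp_pos: [0.497, -0.1096, 0.2144]
eef_rot: [0.0, 0.204, 0.979, -0.0]
force: [0.3, 1.1, -0.7]
finger_gap: 0.648
grip_force: 0.0
```

arm_command --targets "-0.3 0 0 0 0 0 0.18;-0.3 0 0 0 0 0 0.18;-0.3 0 0 0 0 0 0.18;-0.3 0 0 0 0 0 0.18;-0.3 0 0 0 0 0 0.18;-0.3 0 0 0 0 0 0.18;-0.3 0 0 0 0 0 0.18;-0.3 0 0 0 0 0 0.18"

```text
t: 3.2
tcp_pos: [0.4957, -0.1059, 0.2144]
eef_rot: [-0.0, 0.8, 0.601, -0.0]
force: [-0.9, 0.4, -0.5]
finger_gap: 0.649
grip_force: 0.0
```

arm_command --targets "-0.3 0 0 0 0 0 0.18;-0.3 0 0 0 0 0 0.18;-0.3 0 0 0 0 0 0.18;-0.3 0 0 0 0 0 0.18;-0.3 0 0 0 0 0 0.18;-0.3 0 0 0 0 0 0.18;-0.3 0 0 0 0 0 0.18;-0.3 0 0 0 0 0 0.18"

```text
t: 4.2
tcp_pos: [0.4957, -0.1059, 0.2145]
eef_rot: [-0.0, 0.997, -0.076, -0.0]
force: [-1.3, -0.4, -0.7]
finger_gap: 0.651
grip_force: 0.0
```

```bash
python3 -c "
from h import *
go([.5126,-.1522,.16],.524-np.pi); snap('top','t3.png');snap('side','s3.png')"
```

```text
tcp [ 0.4957 -0.1059  0.2145] psi -1.7223 j [-0.21  0.17  1.88  0.    1.09  1.51]
shift [0.0237 0.0432 0.0545] turn [-1.000e-04  7.000e-04  8.953e-01]
```

arm_command --targets "-0.3 0.0118 0.0216 0 0 0 0;-0.3 0.0119 0.0216 0 0 0 0;-0.3 0 0 0.01 0 0 0.179;-0.3 0 0 0.01 0 0 0.179;-0.3 0 0 0.01 0 0 0.179;-0.3 0 0 0.01 0 0 0.179;-0.3 0 0 0.01 0 0 0.179;-0.3 0 0 0 0 0 0"

```text
t: 5.3
tcp_pos: [0.5127, -0.1525, 0.1639]
eef_rot: [0.0, 0.869, -0.495, -0.001]
force: [1.0, -0.8, -0.1]
finger_gap: 0.648
grip_force: 0.0
```

```bash
python3 -c "
from h import *
go([.5126,-.1522,.114],.524-np.pi); im=np.array(r.snapshot('side'))[...,::-1];im2=np.array(r.snapshot('top'))[...,::-1]
f=lambda a:cv2.resize(a,None,fx=4,fy=4,interpolation=cv2.INTER_CUBIC)
cv2.imwrite('pics/c4.png',np.hstack([f(im[205:325,325:425]),f(im2[155:275,320:420])]))"
```

```text
tcp [ 0.5127 -0.1525  0.1639] psi -2.6068 j [-0.29  0.27  1.87  0.    1.    2.31]
shift [-0.0002 -0.0001  0.0499] turn [0.0011 0.0014 0.0108]
```

View pics/c4.png

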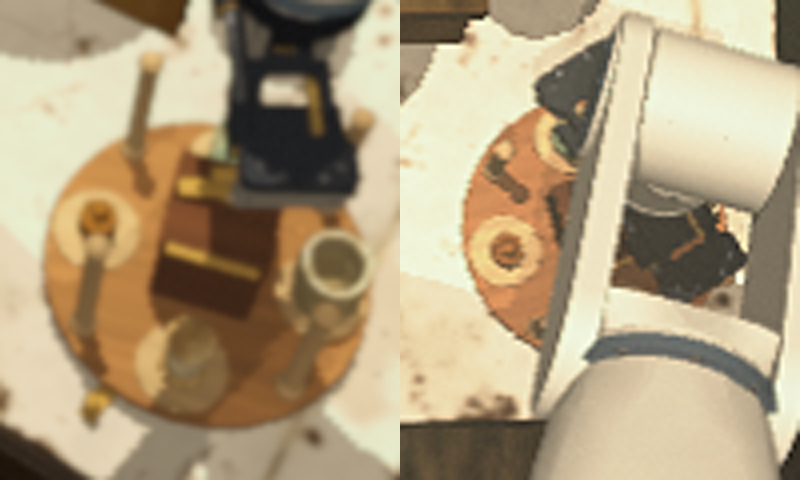

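The side view shows the fingers straddling the fin from above, with the fin visible at about (205,180). Next I lower onto it and close.

arm_command --targets "-0.3 0 0 0.016 0 0 0;-0.3 0 0 0.016 0 0 0;-0.3 0 0 0.015 0 0 0;-0.3 0 0 0 0 0 0" --force 10

```text
t: 5.9
tcp_pos: [0.5122, -0.1529, 0.1158]
eef_rot: [0.0, 0.868, -0.497, -0.002]
force: [-0.4, 0.6, 0.2]
finger_gap: 0.654
grip_force: 0.0
```

arm_command --targets "1 0 0 0 0 0 0;1 0 0 0 0 0 0;1 0 0 0 0 0 0;1 0 0 0 0 0 0;1 0 0 0 0 0 0;1 0 0 0 0 0 0" --force 10

```text
t: 6.65
tcp_pos: [0.5134, -0.1533, 0.1177]
eef_rot: [0.0, 0.868, -0.497, 0.0]
force: [-0.5, -0.3, 1.3]
finger_gap: 0.098
grip_force: 10.0
```

```bash
python3 -c "
from h import *
s=r.read_state();print(s['force'],s['moment'],s['finger_gap']*92,s['grip_force']);go([.5126,-.1522,.115],1.815-np.pi)"
```

```text
[-0.51489548 -0.33193565  1.27470262] [ 0.07493114  0.17387511 -0.02151408] 8.995356715445915 9.99482050538063
tcp [ 0.5134 -0.1533  0.1177] psi -2.612 j [-0.29  0.33  1.91 -0.    0.9   2.32]
shift [-0.0013  0.0001  0.0027] turn [ 0.0000e+00 -1.0000e-04 -1.2854e+00]
```

The opening is 9.0 mm, so the fin is held. Now I turn it.

arm_command --targets "1 0 0 0 0 0 -0.12;1 0 0 0 0 0 -0.12;1 0 0 0 0 0 -0.12;1 0 0 0 0 0 -0.12;1 0 0 0 0 0 -0.12;1 0 0 0 0 0 -0.12;1 0 0 0 0 0 -0.12;1 0 0 0 0 0 -0.12"

```text
t: 7.65
tcp_pos: [0.5143, -0.1518, 0.1177]
eef_rot: [-0.001, 0.999, -0.039, 0.001]
force: [3.4, 8.7, 0.2]
finger_gap: 0.097
grip_force: 10.0
```

arm_command --targets "1 0 0 0 0 0 -0.12;1 0 0 0 0 0 -0.12;1 0 0 0 0 0 -0.06;1 0 0 0 0 0 0;1 0 0 0 0 0 0"

```text
t: 8.28
tcp_pos: [0.5142, -0.1513, 0.1177]
eef_rot: [-0.001, 0.994, 0.109, 0.001]
force: [3.2, 10.4, 0.5]
finger_gap: 0.1
grip_force: 10.0
```

```bash
python3 -c "
from h import *
s=r.read_state();print(s['force'],s['moment'],s['finger_gap']*92,s['grip_force']);go([.5126,-.1522,.115],1.815-np.pi)"
```

```text
[ 3.18746331 10.43241328  0.4578693 ] [ 2.10681671 -0.52041918 -0.05666641] 9.163199552828866 10.00023253262043
tcp [ 0.5142 -0.1513  0.1177] psi -1.353 j [-0.29  0.33  1.91  0.    0.9   1.06]
shift [-0.0018  0.0006  0.0027] turn [-0.0027 -0.0021 -0.0264]
```

arm_command --targets "1 0.0012 -0.0018 0 0 0 0;1 0 0 0 0 0 -0.03;1 0 0 0 0 0 -0.03;1 0 0 0 0 0 -0.02;1 0 0 0 0 0 0;1 0 0 0 0 0 0"

```text
t: 9.02
tcp_pos: [0.5143, -0.1511, 0.1177]
eef_rot: [-0.0, 0.989, 0.149, 0.0]
force: [1.1, 4.4, 3.2]
finger_gap: 0.099
grip_force: 10.4
```

```bash
python3 -c "
from h import *
s=r.read_state();print(s['force'],s['moment'],s['finger_gap']*92,s['grip_force']);go([.5126,-.1522,.115],1.815-np.pi)
im=np.array(r.snapshot('side'))[...,::-1]
f=lambda a:cv2.resize(a,None,fx=5,fy=5,interpolation=cv2.INTER_CUBIC)
cv2.imwrite('pics/c5.png',f(im[205:325,325:425]))"
```

```text
[1.08555532 4.35497721 3.18142171] [ 0.84035309 -0.01144661 -0.2381354 ] 9.138339512257454 10.398627072572708
tcp [ 0.5143 -0.1511  0.1177] psi -1.2724 j [-0.29  0.33  1.91  0.    0.9   0.98]
shift [-0.0019  0.0005  0.0027] turn [-0.0002 -0.0003  0.0542]
```

View pics/c5.png

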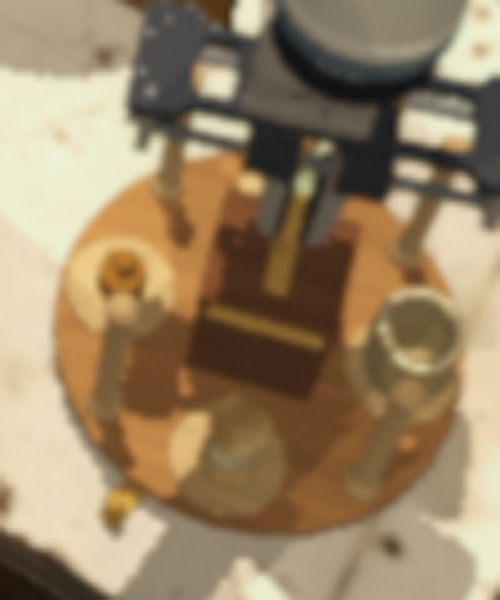

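The bar points straight across the lid, toward (280,290) in the crop. The moment of about 0.24 N·m shows it is against the stop. I'll release, lift and go to post_1.

arm_command --targets "0 0 0 0 0 0 0;0 0 0 0 0 0 0;0 0 0 0 0 0 0;0 0 0 0 0 0 0;0 0 0 -0.015 0 0 0;0 0 0 -0.02 0 0 0;0 0 0 -0.02 0 0 0;0 0 0 0 0 0 0"

```text
t: 10.07
tcp_pos: [0.5155, -0.1516, 0.1747]
eef_rot: [0.001, 0.989, 0.149, 0.002]
force: [0.7, -0.1, 0.3]
finger_gap: 0.5
grip_force: 0.0
```

```bash
python3 -c "
from h import *
go([.4133,-.1041,.17],2.6-1.5*np.pi)"
```

```text
tcp [ 0.5155 -0.1516  0.1747] psi -1.2719 j [-0.29  0.26  1.86 -0.    1.02  0.98]
shift [-0.0836 -0.0755  0.0043] turn [ 7.000e-04 -3.900e-03  8.405e-01]
```

arm_command --targets "0 -0.0209 -0.0189 0 0 0 0;0 -0.0209 -0.0189 0 0 0 0;0 -0.0209 -0.0189 0 0 0 0;0 -0.0209 -0.0189 0 0 0 0;0 0 0 0 0 0 0.17;0 0 0 0 0 0 0.17;0 0 0 0 0 0 0.17;0 0 0 0 0 0 0.17"

```text
t: 11.08
tcp_pos: [0.4117, -0.1035, 0.1722]
eef_rot: [0.0, 0.981, -0.192, -0.0]
force: [0.2, -0.9, 0.2]
finger_gap: 0.497
grip_force: 0.0
```

arm_command --targets "0 0 0 0 0 0 0.16;0 0 0 0 0 0 0"

```text
t: 11.32
tcp_pos: [0.4117, -0.1035, 0.1722]
eef_rot: [0.0, 0.964, -0.267, -0.0]
force: [-0.8, 0.4, 0.2]
finger_gap: 0.498
grip_force: 0.0
```

```bash
python3 -c "
from h import *
go([.4133,-.1041,.112],2.6-1.5*np.pi)
a=np.array(r.snapshot('side'))[...,::-1];b=np.array(r.snapshot('top'))[...,::-1]
f=lambda a:cv2.resize(a,None,fx=4,fy=4,interpolation=cv2.INTER_CUBIC)
cv2.imwrite('pics/c6.png',np.hstack([f(a[205:325,325:425]),f(b[155:275,320:420])]))"
```

```text
tcp [ 0.4117 -0.1035  0.1722] psi -2.1109 j [-0.25  0.09  2.08 -0.    0.97  1.86]
shift [ 0.0017 -0.0004  0.0602] turn [0.0002 0.0006 0.0015]
```

View pics/c6.png

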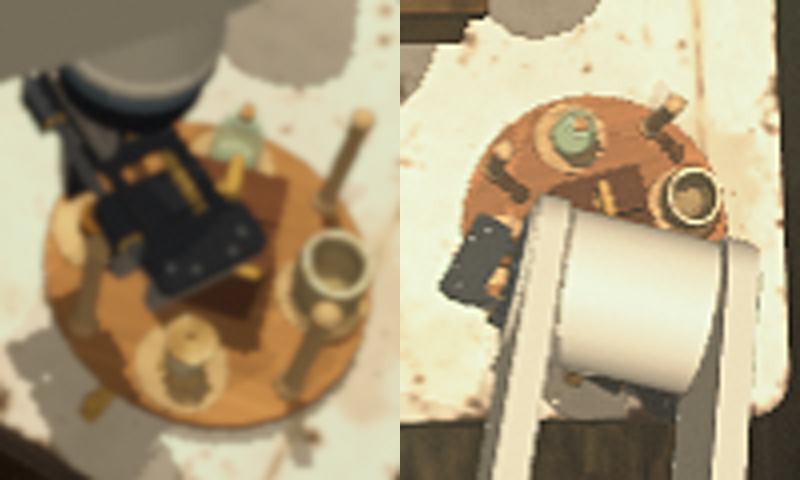

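The top half shows post heads at (675,103) and (498,152), so the stand has not moved. In the side half, the gripper hovers over post_1. I'll lower and grip.

arm_command --targets "0 0.0015 0 0.015 0 0 0;0 0 0 0.015 0 0 0;0 0 0 0.015 0 0 0;0 0 0 0.013 0 0 0;1 0 0 0 0 0 0;1 0 0 0 0 0 0;1 0 0 0 0 0 0;1 0 0 0 0 0 0" --force 15

```text
t: 12.42
tcp_pos: [0.4137, -0.1044, 0.115]
eef_rot: [-0.0, 0.964, -0.267, 0.001]
force: [1.5, 1.4, 1.1]
finger_gap: 0.162
grip_force: 15.0
```

```bash
cat > pin.py <<'E'
from h import *
import sys
s=r.read_state();print(s['t'],s['force'].round(1),s['moment'].round(2),s['finger_gap']*92,s['grip_force']);go([.4133,-.1041,.112],2.6-1.5*np.pi)
E
python3 pin.py; python3 -c "
from h import *
from m import c
print('foot pin px at yaw', [(y,px('side',[c[0]-.131*np.cos(y),c[1]-.131*np.sin(y),.03]).round(2),px('top',[c[0]-.131*np.cos(y),c[1]-.131*np.sin(y),.03]).round(2)) for y in(-.18,-.15,-.12)])
a=cv2.imread('pics/side1.png');b=cv2.imread('pics/top1.png')
f=lambda a:cv2.resize(a,None,fx=20,fy=20,interpolation=cv2.INTER_CUBIC)
cv2.imwrite('pics/c7.png',np.hstack([f(a[293:313,340:360]),f(b[236:256,354:374])]))"|tail -1
```

```text
12.425 [1.5 1.4 1.1] [ 0.14 -0.01  0.03] 14.917730208004938 15.000054736447055
tcp [ 0.4137 -0.1044  0.115 ] psi -2.112 j [-0.25  0.18  2.13  0.    0.82  1.86]
shift [-0.0006 -0.0001  0.003 ] turn [-0.0005 -0.0011  0.0004]
foot pin px at yaw [(-0.18, array([346.44, 303.3 ]), array([362.53, 249.21])), (-0.15, array([347.61, 304.28]), array([363.68, 249.38])), (-0.12, array([348.81, 305.22]), array([364.83, 249.51]))]
```

View pics/c7.png

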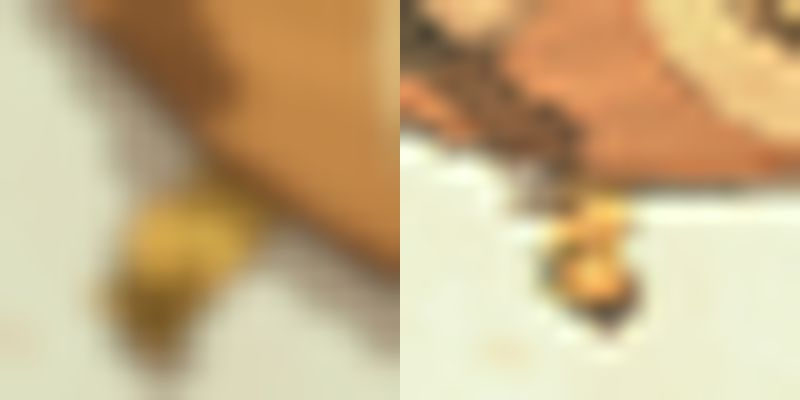

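The pin top is at about (152,248) in the side half and (593,278) in the top half, which gives a foot yaw of about -0.157. The stand therefore has to turn about +2.74 rad. The post is held, with an opening of 14.9 mm.

arm_command --targets "1 0.0002 0.004 0 0 0 -0.04;1 0.0003 0.008 0 0 0 -0.08;1 0.0003 0.008 0 0 0 -0.08;1 0.0003 0.008 0 0 0 -0.08;1 0.0003 0.008 0 0 0 -0.08;1 0.0003 0.008 0 0 0 -0.08;1 0.0003 0.008 0 0 0 -0.08;1 0.0003 0.008 0 0 0 -0.08"

```text
t: 13.42
tcp_pos: [0.4001, -0.162, 0.1151]
eef_rot: [-0.0, 1.0, 0.031, 0.001]
force: [3.6, 3.1, -2.3]
finger_gap: 0.165
grip_force: 15.0
```

```bash
cat > ck.py <<'E'
from h import *
s=r.read_state();c=np.array([.499,-.1556]);d=s['tcp_pos'][:2]-c
a=np.arctan2(d[1],d[0]);print('R',np.hypot(*d),'ang',a,'bottle',a-2.356,'to go',(np.pi-.157-(a-2.356))%(2*np.pi))
print(s['force'].round(1),s['moment'].round(2),s['finger_gap']*92)
g=a+(np.pi-.157-(a-2.356))%(2*np.pi)
go([c[0]+.0995*np.cos(a),c[1]+.0995*np.sin(a),.115],a-1.5*np.pi)
E
python3 ck.py
```

```text
R 0.09910760247779102 ang -3.077325326357718 bottle -5.433325326357718 to go 2.1347326727679246
[ 3.6  3.1 -2.3] [ 0.58 -0.52  0.02] 15.189875555803841
tcp [ 0.4001 -0.162   0.1151] psi -1.5097 j [-0.39  0.19  2.13  0.    0.83  1.12]
shift [-0.0004  0.      0.0001] turn [ 0.     -0.0022 -0.0032]
```

arm_command --targets "1 0.0003 0.008 0 0 0 -0.08;1 0.0003 0.008 0 0 0 -0.08;1 0.0003 0.008 0 0 0 -0.08;1 0.0003 0.008 0 0 0 -0.08;1 0.0003 0.008 0 0 0 -0.08;1 0.0003 0.008 0 0 0 -0.08;1 0.0003 0.008 0 0 0 -0.08;1 0.0003 0.008 0 0 0 -0.08"

```text
t: 14.42
tcp_pos: [0.4237, -0.2196, 0.115]
eef_rot: [-0.0, 0.939, 0.343, 0.001]
force: [6.7, 10.3, 0.7]
finger_gap: 0.161
grip_force: 15.0
```

```bash
python3 ck.py
```

```text
R 0.09881921800554216 ang -2.436738112040816 bottle -4.792738112040816 to go 1.4941454584510225
[ 6.7 10.3  0.7] [ 1.63 -0.98  0.03] 14.787146493721774
tcp [ 0.4237 -0.2196  0.115 ] psi -0.8704 j [-0.48  0.25  2.03  0.    0.85  0.38]
shift [-0.0007  0.      0.    ] turn [ 0.0004 -0.003  -0.0044]
```

arm_command --targets "1 0.0003 0.008 0 0 0 -0.08;1 0.0003 0.008 0 0 0 -0.08;1 0.0003 0.008 0 0 0 -0.08;1 0.0003 0.008 0 0 0 -0.08;1 0.0003 0.008 0 0 0 -0.08;1 0.0003 0.008 0 0 0 -0.08;1 0.0003 0.008 0 0 0 -0.08;1 0.0003 0.008 0 0 0 -0.08"

```text
t: 15.42
tcp_pos: [0.4759, -0.2514, 0.1149]
eef_rot: [-0.002, 0.784, 0.621, 0.001]
force: [0.9, 13.8, 8.3]
finger_gap: 0.163
grip_force: 15.0
```

```bash
python3 ck.py
```

```text
R 0.09850190276931953 ang -1.8073677528977923 bottle -4.163367752897792 to go 0.864775099307999
[ 0.9 13.8  8.3] [ 2.19  0.03 -0.08] 15.035102872677362
tcp [ 0.4759 -0.2514  0.1149] psi -0.2302 j [-0.49  0.34  1.91  0.    0.9  -0.26]
shift [-0.001  -0.     -0.0001] turn [-0.0014 -0.0036  0.0064]
```

arm_command --targets "1 0.0008 0.008 0 0 0 -0.08;1 0.0008 0.008 0 0 0 -0.08;1 0.0006 0.008 0 0 0 -0.08;1 0.0005 0.008 0 0 0 -0.08;1 0.0003 0.008 0 0 0 -0.08;1 0.0003 0.008 0 0 0 -0.08;1 0.0003 0.008 0 0 0 -0.08;1 0.0003 0.008 0 0 0 -0.08"

```text
t: 16.42
tcp_pos: [0.5379, -0.2458, 0.1149]
eef_rot: [-0.001, 0.548, 0.836, 0.0]
force: [-5.1, 4.6, 6.9]
finger_gap: 0.161
grip_force: 15.0
```

```bash
python3 ck.py
```

```text
R 0.09820757348596149 ang -1.1631261772519783 bottle -3.5191261772519784 to go 0.22053352366218526
[-5.1  4.6  6.9] [ 0.73  0.85 -0.  ] 14.773260785583593
tcp [ 0.5379 -0.2458  0.1149] psi 0.4106 j [-0.43  0.41  1.79  0.    0.94 -0.84]
shift [-0.0013 -0.     -0.0001] turn [-0.0013 -0.0022  0.0029]
```

arm_command --targets "1 0.0002 0.006 0 0 0 -0.06;1 0.0002 0.006 0 0 0 -0.06;1 0.0001 0.005 0 0 0 -0.05;1 0.0001 0.004 0 0 0 -0.04;1 0 0 0 0 0 0;1 0 0 0 0 0 0"

```text
t: 17.18
tcp_pos: [0.5564, -0.2354, 0.115]
eef_rot: [-0.001, 0.459, 0.889, 0.0]
force: [-3.1, 6.0, 5.3]
finger_gap: 0.161
grip_force: 15.0
```

```bash
python3 ck.py; python3 -c "
from h import *
a=np.array(r.snapshot('side'))[...,::-1];b=np.array(r.snapshot('top'))[...,::-1]
f=lambda a:cv2.resize(a,None,fx=4,fy=4,interpolation=cv2.INTER_CUBIC)
cv2.imwrite('pics/c8.png',np.hstack([f(a[205:325,325:425]),f(b[155:275,320:420])]))"
```

```text
R 0.09826418543756209 ang -0.9471041763355668 bottle -3.303104176335567 to go 0.004511522745773711
[-3.1  6.   5.3] [ 0.85  0.55 -0.02] 14.768321179596159
tcp [ 0.5564 -0.2354  0.115 ] psi 0.618 j [-0.4   0.43  1.76  0.    0.95 -1.02]
shift [-0.0012  0.     -0.    ] turn [-0.0001 -0.002  -0.0057]
```

View pics/c8.png

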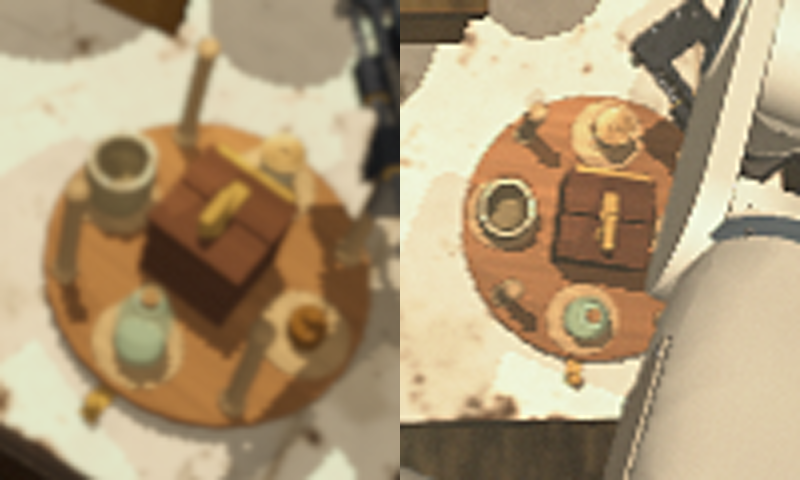

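The side half shows the bottle at (145,330) just behind the pin at (95,405), and the top half shows the cork at (592,315) and the pin at (574,377). The bar is across the lid. I'll check the yaw numerically.

```bash
python3 -c "
from h import *
c=np.array([.499,-.1556])
P=lambda h,u,v:((u+.5)/4+(325 if h=='side' else 220)-.5,(v+.5)/4+(205 if h=='side' else 155)-.5)
for n,h,u,v,z,off in[('post2','side',208,47,.148,225),('post3','side',75,190,.148,315),('post0','side',262,330,.148,45),('cork','side',150,296,.104,0),('post2','top',525,115,.148,225),('post3','top',513,287,.148,315),('cork','top',592,315,.104,0),('pin','top',574,374,.03,0),('pin','side',95,402,.03,0)]:
    d=at(h,*P(h,u,v),z)[:2]-c;print(n,h,np.hypot(*d).round(4),((np.arctan2(*d[::-1])-np.radians(off)+2*np.pi)%(2*np.pi)-np.pi).round(3))
"
```

```text
post2 side 0.0991 -0.165
post3 side 0.1008 -0.144
post0 side 0.1003 -0.17
cork side 0.0796 -0.161
post2 top 0.1045 -0.069
post3 top 0.0994 -0.176
cork top 0.0795 -0.182
pin top 0.127 -0.169
pin side 0.1315 -0.128
```

```bash
python3 -c "
from bench import r
print(r.sign_off())"
```

```text
the job is handed in; nothing more can be done
None
```

The job is handed in: the turnbutton is across the lid against its stop, the bottle is in line with the pointer to about 0.02 rad as measured in the pictures, the gripper is still closed on post_1, and the arm never went near the bell, cup or mug; the judge's result was not shown.

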